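Count three cells out of the dispenser into the job tray

TASK

A battery pack job needs three fresh cells. Set the empty green tray squarely down in the dispenser's free bay (the one with the green pad) with its handle toward you, swing the red-handled diverter fully over to that side, and press the sprung orange lever, which lets out one cell per full stroke, until exactly three cells have rolled into the green tray. Leave the last two cells in the magazine, and do not disturb the finished blue tray, its cells or the things lying round about.

Things in the scene. Friction and masses are not known exactly. Their poses are not given: they have to be found in the camera images.
- dispenser: Cell dispenser fixed to the desk: grey base 150 x 376 x 6 mm, chute house (82 x 156 mm, 101 high), above it a narrow magazine column (82 x 40 mm, middle at y = -21, top at z = 241 mm). Origin on the desk under the column; x away from the robot, y left, z up. Ramps end at y = +-78, z = 56 mm. Each lever press drops one cell, which rolls out on the diverter's side within 1 s.
- bay_pad: green rubber pad, 118 x 78 x 2 mm, fixed in the free bay, left or right (the blue tray stands in the other); origin at its underside's centre, which is the bay's centre: x = -20, y = +130 or -130, z = 6 mm in the dispenser's frame; axes as the dispenser's. Lips 6 mm high border the bay: sides 102 mm apart, rear 68 mm behind its centre; the front is open
- green_tray: empty green tray, loose, about 0.22 kg, 126 (x) x 86 (y) x 40 mm high, walls 3 mm, floor 9 mm up on corner feet; origin at its underside's centre. A handle fin 12 mm thick (y) juts from its front wall, x = -63 to -100, z = 12 to 52 mm: pinch it from above across the 12 mm. Starts on the desk left of the dispenser, handle toward the robot (yaw within 0.4 rad)
- green_handle (a point): where to pinch the green tray's handle fin: x = -83, y = 0, z = 42 mm in the tray's frame, 10 mm below the fin's top
- flap (a joint): angle of the diverter (rad), -0.5 to 0.5, stop to stop; positive: handle leans to the dispenser's left (+y) and cells roll to the left bay; negative: right. Starts within 0.1 of upright and stays where it is left (about 2 N at the handle to move). It pivots about the dispenser's x axis at y = 0, z = 93 mm
- flap_grip (a point): point on the axis of the diverter's red handle, a 14 mm round bar jutting to the front (x = -58 to -132 mm in the dispenser's frame), 52 mm from the pivot, above it when upright; this point is at x = -115 mm. Can be pushed sideways with closed fingers
- magazine (a point): middle of the magazine column's floor: y = -21, z = 138 mm in the dispenser's frame; the waiting cells lie stacked above it
- lever (a joint): angle of the sprung release lever (rad): 0 at rest (up), 0.34 fully down on its stop. The lowest cell drops as it passes about 0.18; the next sinks into place once it is back below about 0.05. The spring returns it; a full press takes about 10 N at the pad
- lever_pad (a point): centre of the top face of the lever's ribbed orange pad, 78 (x) x 26 mm (y), just right of the column; at rest at x = 0, y = -67, z = 225 mm in the dispenser's frame. The lever pivots at y = -21, z = 213 mm about the dispenser's x axis; the pad sinks 16 mm in a full press. Press straight down
- cell_0: pink battery cell, 18.5 mm diameter, 65 mm long, 46 g, loose; origin at its centre; number 0 from below in the magazine at the start (0 = lowest, comes out first), lying along the dispenser's x axis
- cell_1: pink battery cell, 18.5 mm diameter, 65 mm long, 46 g, loose; origin at its centre; number 1 from below in the magazine at the start (0 = lowest, comes out first), lying along the dispenser's x axis
- cell_2: pink battery cell, 18.5 mm diameter, 65 mm long, 46 g, loose; origin at its centre; number 2 from below in the magazine at the start (0 = lowest, comes out first), lying along the dispenser's x axis
- cell_3: pink battery cell, 18.5 mm diameter, 65 mm long, 46 g, loose; origin at its centre; number 3 from below in the magazine at the start (0 = lowest, comes out first), lying along the dispenser's x axis
- cell_4: pink battery cell, 18.5 mm diameter, 65 mm long, 46 g, loose; origin at its centre; number 4 from below in the magazine at the start (0 = lowest, comes out first), lying along the dispenser's x axis
- blue_tray: blue tray, same shape as the green one, loose in the other bay with two cells in it: a finished job
- done_cell_0: cell in the blue tray
- done_cell_1: cell in the blue tray
- ipa_jar: bystander: white screw-top jar, 44 mm diameter, 45 mm high
- glue_bottle: bystander: small black bottle, 32 mm diameter, 78 mm high
- solder_spool: bystander: reel of solder, 52 mm diameter, 30 mm high, far left

How it is judged:
By the outcome, as a careful person would: the job done as asked, in the order asked, and still so for the second after the job is handed in, with the robot touching nothing.
It also fails if it takes over 64 s, if anything falls off the work surface, if the arm or the gripper's body presses on something with over 40 N, if the wrist force passes 120 N, or if a joint passes its speed limit or range.

ROBOT

A 7-joint arm with a two-finger parallel gripper is mounted at the origin on a cart in front of the work surface, level with it; the furniture and walls round the work are solid. World frame = base frame: x ahead of the robot, y to its left, z up, the work surface at z = 0. Lengths are in m, angles in degrees, forces in N, time in s.
With the tool pointing down it reaches from about 0.425 to 0.875 m from the base axis. Payload 4.7 kg.
Tool frame: the origin (TCP) lies between the finger pads; the fingertips stand 8 mm ahead of it and the grasp point (between the pads) lies 11 mm behind it (env.tip_extent is the distance from the TCP to the fingertips, in m); z points along the fingers, y is the line along which they close (so a half turn about z gives the same grasp; the last joint's range is limited). The gripper opens to 87 mm and grips with 3 to 60 N. Pads are 19 mm wide; open, the fingers measure 117 mm over their backs; the gripper's body (75 mm by 190 mm) begins 51 mm behind the grasp point.
Start: joints at [68.016, 18.392, -4.016, 83.108, 1.295, 78.541, -3.26], TCP at [0.252, -0.599, 0.231] pointing down, gripper open.
Joint ranges: [-163.93, 163.93], [-17.29, 119.83], [-79.2, 71.16], [3.27, 140.29], [-89.18, 269.18], [5.43, 117.66], [-154.24, 154.24]. Speed limits (degrees/s): [147.25, 147.25, 180, 180, 180, 180, 180].

INTERFACE

Orientations are given as [roll, pitch, yaw] about the fixed x, y, z axes, in that order (R = Rz(yaw) Ry(pitch) Rx(roll)).
In Python, from cell import sensors, vision, workorder, env gives the robot as it stands.
- The arm moves only by the tool drive_tool, never from a script. Its argument "moves" is a list of rows, each an object of numbers: "x", "y", "z": the shift along the tool's x, y, z in mm; "rx", "ry", "rz": the turn, a rotation vector about the tool's x, y, z in rad; "fingers": the closure, from -1 (fully open) to 1 (shut). In form: [{"x": .., "y": .., "z": .., "rx": .., "ry": .., "rz": .., "fingers": ..}, ...]. A call has 1 to 20 rows; each row is the pose to reach, as a shift and turn from the pose commanded when the call began, along the tool's axes at that moment; what a row does not reach only later rows make up. A row lasts 1/8 s, in which the tool goes at most 62.5 mm and 10.7 degrees, less where a joint would pass 70% of its speed; a pose out of reach is approached as far as the arm can. A call with a gripper value outside its range is refused whole. The fingers move at their own pace and stop on an object; "force" is the grip in N (left out, the last holds). Time passes only in rows, so rows that repeat a pose let the fingers close. It gives the time, the measured TCP pose, the force, the opening and the grip force at its end, in the units of the state.
- sensors.get_obs(): the state, without advancing time (a new reading comes with each control period).
- vision.read_camera(name): name is "scene" or "side" or "wrist"; returns a dict with "image" (480x640x3 uint8, red, green, blue), "fx", "fy", "cx", "cy" (pixels), "R" (3x3) and "t" (3): a world point X has camera coordinates R X + t. Camera axes: x right, y down, z forward; pixel columns grow to the right and rows downward; lengths in m; the calibration is good to about 2 mm. A picture is of the moment at which its call begins. There is no depth.
- workorder.sign_off(): hands the job in; it is judged then, once.
The state is a dict: "time_s": time; "qpos": joint angles; "joint_velocities": joint speeds; "effort": joint torques, N m; "tool_pos": TCP position; "tool_rot": TCP orientation; "force": force on the tool from outside, world axes, zero at the start; "wrist_torque": the same for the moment, N m; "grip_width": finger opening in m; "grasp_force": force on a finger pad.
Only numpy, scipy, OpenCV 4.12 (cv2) and the standard library are available. Lean on these libraries where they do the work, as an engineer would, in place of code of your own. Each camera call takes 0.05 s, during which the arm holds its last target. There are 200 camera calls.

## Working session

There is one attempt and no reset: what is moved stays moved. The work goes in short steps, Python scripts to look and compute and a tool call to move; the robot and the scene stay as the last step left them, time stands still between calls to the robot, and variables do not carry over. Pictures are saved under pics/ and viewed, at most 10 in all, crops included, and the job is handed in when it is done.

Besides the shell and the picture viewer there is one more tool, called as name(argument=value, ...), one argument or row to a line, values as JSON. drive_tool: Moves the arm, as the interface text tells. Its arguments: {"type":"object","properties":{"moves":{"type":"array"},"force":{"type":"number"}},"required":["moves"]}

```bash
ls; mkdir -p pics
python3 - <<'E'
from cell import sensors, vision, env
import cv2, json
o=sensors.get_obs(); print({k:o[k] for k in('time_s','tool_pos','tool_rot','grip_width','force')})
for n in("scene","side"):
    c=vision.read_camera(n); cv2.imwrite(f"pics/{n}0.png",c["image"][:,:,::-1])
    print(n,c["fx"],c["cx"],c["cy"],c["R"],c["t"])
E
```

```text
pics
{'time_s': 0.0, 'tool_pos': array([ 0.2515543 , -0.59875542,  0.22944397]), 'tool_rot': array([-1.79889302e+02,  5.04459459e-03,  2.27939132e+01]), 'grip_width': 0.08702405970539417, 'force': array([ 0.54435079,  0.81851943, -1.04431233])}
scene 594.2971202730063 320.8438309978536 243.2282151497985 [[-0.73378679 -0.67895358  0.02406223]
 [-0.44557194  0.45421619 -0.7714618 ]
 [ 0.51285729 -0.57680993 -0.6358205 ]] [0.38136096 0.31947811 1.48032669]
side 573.5520254566352 317.8932966932458 245.29189799535112 [[ 0.99995407 -0.00150035  0.00946592]
 [ 0.00686857 -0.57663408 -0.81697366]
 [ 0.00668412  0.81700115 -0.57659729]] [-0.49686512  0.14015153  1.61730902]
```

View pics/scene0.png

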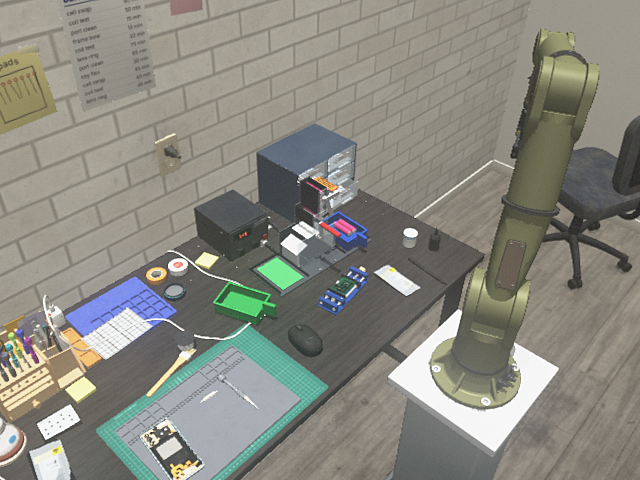

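View pics/side0.png

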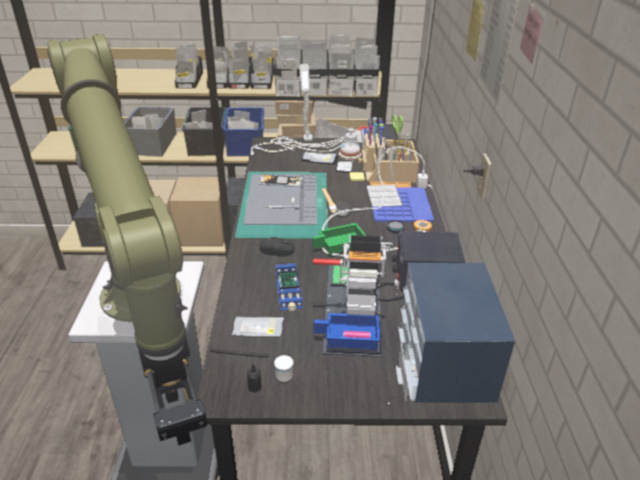

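The scene view shows the free bay's pale green pad at (280,272), which is on the left (+y). The green tray is at (245,302) with its handle at (270,315), the blue tray at (343,232), and the column with the orange lever at (320,185). The side view confirms this, with the column at (365,255) and the red handle at (327,261).

```bash
cat > h.py <<'E'
import numpy as np, cv2
from scipy.optimize import minimize
def proj(c,X):
    P=np.atleast_2d(X)@c["R"].T+c["t"]; return np.c_[c["fx"]*P[:,0]/P[:,2]+c["cx"],c["fy"]*P[:,1]/P[:,2]+c["cy"]]
def ray(c,uv,z):
    uv=np.atleast_2d(uv).astype(float); d=np.c_[(uv[:,0]-c["cx"])/c["fx"],(uv[:,1]-c["cy"])/c["fy"],np.ones(len(uv))]@c["R"]
    o=-c["R"].T@c["t"]; return o+d*((z-o[2])/d[:,2])[:,None]
def box(x0,x1,y0,y1,z0,z1): return np.array([[x,y,z] for x in(x0,x1) for y in(y0,y1) for z in(z0,z1)])/1000
def place(p,X): # p=x,y,yaw
    s,k=np.sin(p[2]),np.cos(p[2]); return X@np.array([[k,s,0],[-s,k,0],[0,0,1]])+[p[0],p[1],p[3] if len(p)>3 else 0]
TRAY=[box(-63,63,-43,43,3,40),box(-100,-63,-6,6,12,52)]
PAD=[box(-59,59,-39,39,8,8)]
S=4
def model(c,p,parts):
    m=np.zeros((480*S,640*S),np.uint8)
    for b in parts: cv2.fillConvexPoly(m,cv2.convexHull(((proj(c,place(p,b))+.5)*S-.5).round().astype(np.int32)),1)
    return m
def fit(cs,masks,p0,parts):
    ms=[cv2.resize(m,None,fx=S,fy=S,interpolation=cv2.INTER_LINEAR)>127 for m in masks]
    f=lambda p: sum((model(c,p,parts).astype(bool)^m).sum()/m.sum() for c,m in zip(cs,ms))
    p0=np.array(p0)
    for k in(1,.3,.1): 
        r=minimize(f,p0,method="Nelder-Mead",options=dict(initial_simplex=p0+k*np.vstack([np.zeros(3),np.diag([.02,.02,.2])]),xatol=1e-5,fatol=1e-5)); p0=r.x
    return r.x,r.fun
def blob(m,uv):
    n,l,st,ce=cv2.connectedComponentsWithStats(m); i=l[uv[1],uv[0]]; return (l==i).astype(np.uint8)*255
E
cat > m.py <<'E'
from h import *
from cell import vision
c=vision.read_camera("scene"); hsv=cv2.cvtColor(c["image"],cv2.COLOR_RGB2HSV)
print(hsv[272,280],hsv[305,240],hsv[315,262])
g=cv2.inRange(hsv,(45,110,40),(75,255,255))
light=(hsv[...,2]>170).astype(np.uint8)*255
pad=blob(g&light,(280,272)); tr=blob(g&~light,(240,305))
print((pad>0).sum(),(tr>0).sum())
b=ray(c,[[280,272]],.008)[0]; print(b)
P,e=fit([c],[pad],[b[0],b[1],0],PAD); print("pad",P,e)
b=ray(c,[[243,302]],.02)[0]
T,e=fit([c],[tr],[b[0],b[1],0],TRAY); print("tray",T,e)
im=c["image"][:,:,::-1].copy()
crop=lambda i,x,y,w,h,s: cv2.resize(i[y:y+h,x:x+w],None,fx=s,fy=s,interpolation=cv2.INTER_CUBIC)
big=crop(im,200,160,200,150,4)
cv2.imwrite("pics/crop_scene.png",big)
s=vision.read_camera("side"); cv2.imwrite("pics/crop_side.png",crop(s["image"][:,:,::-1],250,215,190,148,4))
k,n=np.cos(P[2]),np.sin(P[2]); D=[P[0]+20*k/1e3+130*n/1e3,P[1]+20*n/1e3-130*k/1e3,P[2]]
print("disp",D)
for nm,X in dict(grip=[-115,0,145],barend=[-132,0,145],barbase=[-58,0,145],pad=[0,-67,225],padc1=[-39,-80,225],padc2=[-39,-54,225],coltl=[-41,-1,241],coltr=[-41,-41,241],base1=[-75,188,6],base2=[-75,-188,6]).items():
    W=place(D,np.array([X])/1e3); print(nm,W.round(4),((proj(c,W)-[200,160])*4).round(0),((proj(s,W)-[250,215])*4).round(0))
E
python3 m.py
```

```text
[ 67 119 237] [ 66 145 211] [ 68 124  97]
738 306564
[0.60262273 0.08625872 0.008     ]
pad [ 0.60092053  0.09009924 -0.06905316] 0.02888851236868858
tray [0.56327724 0.84160111 1.98766359] 0.9892311562562816
disp [np.float64(0.6119030858175204), np.float64(-0.04097090571715001), np.float64(-0.06905315619829618)]
grip [[ 0.4972 -0.033   0.145 ]] [[544. 292.]] [[274. 188.]]
barend [[ 0.4802 -0.0319  0.145 ]] [[561. 303.]] [[248. 187.]]
barbase [[ 0.554 -0.037  0.145]] [[488. 254.]] [[361. 192.]]
pad [[ 0.6073 -0.1078  0.225 ]] [[503.  92.]] [[456. 158.]]
padc1 [[ 0.5675 -0.1181  0.225 ]] [[554. 108.]] [[391. 168.]]
padc2 [[ 0.5693 -0.0922  0.225 ]] [[528. 122.]] [[393. 143.]]
coltl [[ 0.5709 -0.0391  0.241 ]] [[476. 132.]] [[392.  73.]]
coltr [[ 0.5682 -0.079   0.241 ]] [[518. 111.]] [[391. 109.]]
base1 [[0.5501 0.1518 0.006 ]] [[305. 530.]] [[341. 189.]]
base2 [[ 0.5241 -0.2233  0.006 ]] [[672. 307.]] [[316. 549.]]
```

```bash
sed -i 's/tr=blob(g&~light,(240,305))/tr=blob(cv2.inRange(hsv,(55,100,30),(75,255,255))\&~pad,(262,315))/; s/^print(hsv.*$//' m.py; python3 m.py | head -4
```

```text
738 1552
[0.60262273 0.08625872 0.008     ]
pad [ 0.60098136  0.09000284 -0.06655636] 0.029227380548966453
tray [0.57928201 0.25372245 0.36217742] 0.1324745164138374
```

View pics/crop_scene.png

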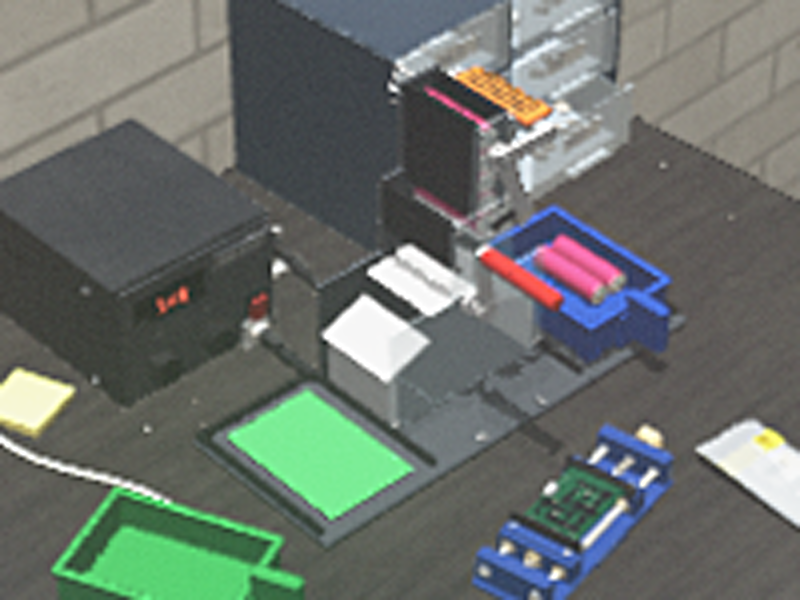

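View pics/crop_side.png

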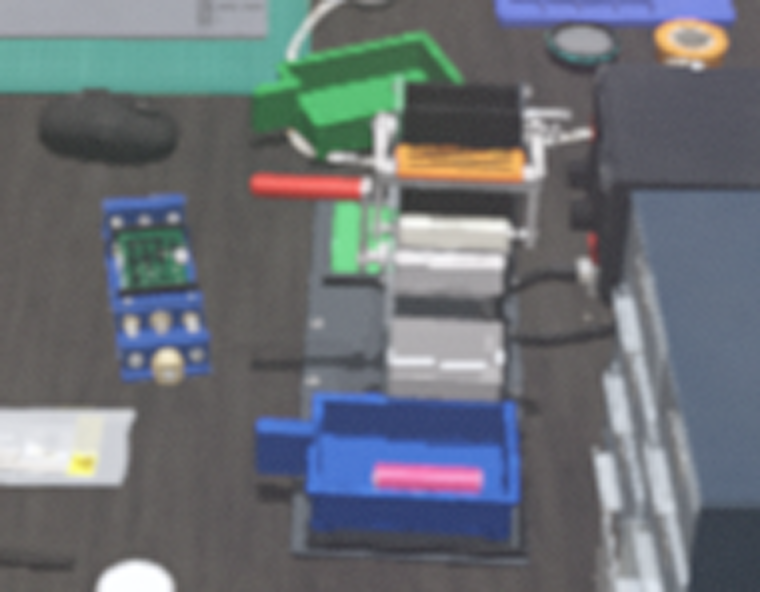

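The crops show the red bar's end at scene-crop (560,303), the lever pad at (505,95), and in the side crop (252,185) and (460,162). These match my dispenser fit to within about 1 px. The tray's handle points toward the robot and slightly right.

```bash
cat > go.py <<'E'
import sys, numpy as np
from scipy.spatial.transform import Rotation as Ro
from cell import sensors
def go(p,yaw):
    o=sensors.get_obs(); R=Ro.from_euler("xyz",o["tool_rot"],degrees=True); T=Ro.from_euler("xyz",[180,0,yaw],degrees=True)
    print("t",o["time_s"],"pos",o["tool_pos"].round(4),o["tool_rot"].round(2),"w",round(o["grip_width"],4),"F",o["force"].round(1))
    print("shift mm",(R.inv().apply(np.array(p)-o["tool_pos"])*1e3).round(1),"rotvec",(R.inv()*T).as_rotvec().round(4))
if __name__=="__main__": a=list(map(float,sys.argv[1:])); go(a[:3],a[3])
E
python3 - <<'E'
from go import *
from cell import vision
o=sensors.get_obs(); c=vision.read_camera("wrist"); R=Ro.from_euler("xyz",o["tool_rot"],degrees=True)
print("cam in tool",R.inv().apply(-c["R"].T@c["t"]-o["tool_pos"]), "axes cam z in tool",R.inv().apply(c["R"][2]),c["fx"])
E
python3 go.py 0.46 0.20 0.33 20.75;python3 go.py 0.48 -0.2 0.33 20.75
```

```text
cam in tool [ 6.74960039e-02 -1.40699449e-04 -1.54075307e-01] axes cam z in tool [-2.46642234e-01 -5.28867237e-04  9.69106459e-01] 352.72531170241774
t 0.35 pos [ 0.2517 -0.5992  0.2304] [-179.98    0.     22.79] w 0.0873 F [-0.5 -0.1  0.7]
shift mm [ 501.6 -656.1  -99.4] rotvec [-0.0004  0.0001  0.0357]
t 0.35 pos [ 0.2517 -0.5992  0.2304] [-179.98    0.     22.79] w 0.0873 F [-0.5 -0.1  0.7]
shift mm [ 365.1 -279.6  -99.6] rotvec [-0.0004  0.0001  0.0357]
```

drive_tool(
  moves=[
    {"x":40,"y":-30,"z":-40,"rz":0.036},
    {"x":80,"y":-60,"z":-80,"rz":0.036},
    {"x":122,"y":-93,"z":-100,"rz":0.036},
    {"x":165,"y":-126,"z":-100,"rz":0.036},
    {"x":210,"y":-160,"z":-100,"rz":0.036},
    {"x":255,"y":-195,"z":-100,"rz":0.036},
    {"x":300,"y":-230,"z":-100,"rz":0.036},
    {"x":335,"y":-260,"z":-100,"rz":0.036},
    {"x":365,"y":-290,"z":-100,"rz":0.036},
    {"x":385,"y":-340,"z":-100,"rz":0.036},
    {"x":405,"y":-395,"z":-100,"rz":0.036},
    {"x":425,"y":-450,"z":-100,"rz":0.036},
    {"x":445,"y":-505,"z":-100,"rz":0.036},
    {"x":465,"y":-555,"z":-100,"rz":0.036},
    {"x":485,"y":-605,"z":-100,"rz":0.036},
    {"x":502,"y":-656,"z":-100,"rz":0.036},
    {"x":502,"y":-656,"z":-100,"rz":0.036},
    {"x":502,"y":-656,"z":-100,"rz":0.036},
    {"x":502,"y":-656,"z":-100,"rz":0.036},
  ],
)

```text
invalid input at $.moves[0]: expected keys x, y, z, rx, ry, rz, fingers
```

drive_tool(
  moves=[
    {"x":40,"y":-30,"z":-40,"rx":0,"ry":0,"rz":0.036,"fingers":-1},
    {"x":80,"y":-60,"z":-80,"rx":0,"ry":0,"rz":0.036,"fingers":-1},
    {"x":122,"y":-93,"z":-100,"rx":0,"ry":0,"rz":0.036,"fingers":-1},
    {"x":165,"y":-126,"z":-100,"rx":0,"ry":0,"rz":0.036,"fingers":-1},
    {"x":210,"y":-160,"z":-100,"rx":0,"ry":0,"rz":0.036,"fingers":-1},
    {"x":255,"y":-195,"z":-100,"rx":0,"ry":0,"rz":0.036,"fingers":-1},
    {"x":300,"y":-230,"z":-100,"rx":0,"ry":0,"rz":0.036,"fingers":-1},
    {"x":335,"y":-260,"z":-100,"rx":0,"ry":0,"rz":0.036,"fingers":-1},
    {"x":365,"y":-290,"z":-100,"rx":0,"ry":0,"rz":0.036,"fingers":-1},
    {"x":385,"y":-340,"z":-100,"rx":0,"ry":0,"rz":0.036,"fingers":-1},
    {"x":405,"y":-395,"z":-100,"rx":0,"ry":0,"rz":0.036,"fingers":-1},
    {"x":425,"y":-450,"z":-100,"rx":0,"ry":0,"rz":0.036,"fingers":-1},
    {"x":445,"y":-505,"z":-100,"rx":0,"ry":0,"rz":0.036,"fingers":-1},
    {"x":465,"y":-555,"z":-100,"rx":0,"ry":0,"rz":0.036,"fingers":-1},
    {"x":485,"y":-605,"z":-100,"rx":0,"ry":0,"rz":0.036,"fingers":-1},
    {"x":502,"y":-656,"z":-100,"rx":0,"ry":0,"rz":0.036,"fingers":-1},
    {"x":502,"y":-656,"z":-100,"rx":0,"ry":0,"rz":0.036,"fingers":-1},
    {"x":502,"y":-656,"z":-100,"rx":0,"ry":0,"rz":0.036,"fingers":-1},
  ],
)

```text
time_s: 2.6
tool_pos: [0.4606, 0.1994, 0.3305]
tool_rot: [180.0, 0.0, 20.7]
force: [-0.6, 0.2, -0.5]
grip_width: 0.087
grasp_force: 0.0
```

```bash
cat > w.py <<'E'
from h import *
from cell import vision
import sys
c=vision.read_camera("wrist"); im=c["image"][:,:,::-1].copy()
np.savez("w_last.npz",**c)
for p,parts in(([.57928,.25372,.362],TRAY),([.601,.090,-.067],PAD)):
    for b in parts: cv2.polylines(im,[cv2.convexHull(proj(c,place(p,b)).round().astype(np.int32))],True,(0,0,255),1)
cv2.imwrite("pics/w1.png",im)
E
python3 w.py
```

```text
(no output)
```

View pics/w1.png

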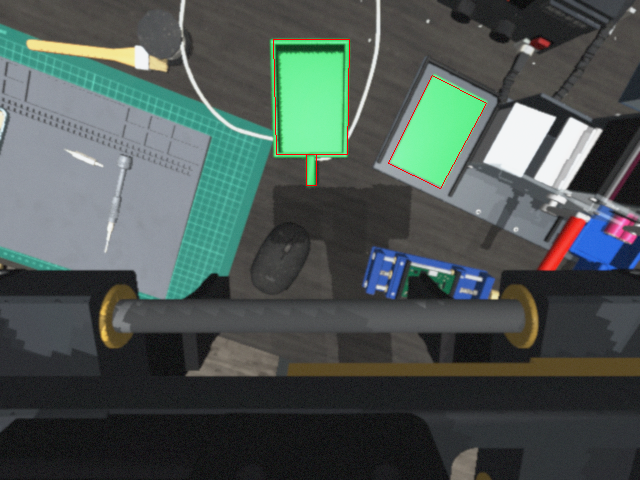

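The wrist view shows the tray at (310,100) with its fin at (311,170) and the pad at (437,132). Both overlaid fits line up well, so I'll refine them from this picture.

```bash
cat > r.py <<'E'
from h import *
c=dict(np.load("w_last.npz")); hsv=cv2.cvtColor(c["image"],cv2.COLOR_RGB2HSV)
g=cv2.inRange(hsv,(50,90,25),(75,255,255)); g[200:]=0
P,e=fit([c],[blob(g,(437,132))],[.601,.09,-.067],PAD); print("pad",P.round(4),e)
m=blob(g,(310,100)); m[:,350:]=0
T,e=fit([c],[m],[.579,.254,.362],TRAY); print("tray",T.round(4),e, np.degrees(T[2]))
print("handle",place(T,np.array([[-.083,0,.042]])))
E
python3 r.py
```

```text
pad [ 0.6033  0.0888 -0.0627] 0.010761624685675318
tray [0.5794 0.2557 0.3689] 0.09125519448674599 21.137352416876936
handle [[0.50199762 0.22576979 0.042     ]]
```

```bash
python3 go.py 0.502 0.2255 0.033 21.1
```

```text
t 2.65 pos [0.4608 0.1987 0.3304] [1.7995e+02 2.0000e-02 2.0620e+01] w 0.087 F [ 1.4 -0.7 -0.7]
shift mm [ 48.1 -10.8 297.4] rotvec [ 0.0008  0.0003 -0.0083]
```

drive_tool(
  moves=[
    {"x":30,"y":-7,"z":50,"rx":0,"ry":0,"rz":-0.007,"fingers":-1},
    {"x":48,"y":-10.5,"z":100,"rx":0,"ry":0,"rz":-0.007,"fingers":-1},
    {"x":48,"y":-10.5,"z":150,"rx":0,"ry":0,"rz":-0.007,"fingers":-1},
    {"x":48,"y":-10.5,"z":200,"rx":0,"ry":0,"rz":-0.007,"fingers":-1},
    {"x":48,"y":-10.5,"z":240,"rx":0,"ry":0,"rz":-0.007,"fingers":-1},
    {"x":48,"y":-10.5,"z":270,"rx":0,"ry":0,"rz":-0.007,"fingers":-1},
    {"x":48,"y":-10.5,"z":288,"rx":0,"ry":0,"rz":-0.007,"fingers":-1},
    {"x":48,"y":-10.5,"z":297,"rx":0,"ry":0,"rz":-0.007,"fingers":-1},
    {"x":48,"y":-10.5,"z":297,"rx":0,"ry":0,"rz":-0.007,"fingers":-1},
    {"x":48,"y":-10.5,"z":297,"rx":0,"ry":0,"rz":-0.007,"fingers":0.3},
    {"x":48,"y":-10.5,"z":297,"rx":0,"ry":0,"rz":-0.007,"fingers":1},
    {"x":48,"y":-10.5,"z":297,"rx":0,"ry":0,"rz":-0.007,"fingers":1},
    {"x":48,"y":-10.5,"z":297,"rx":0,"ry":0,"rz":-0.007,"fingers":1},
    {"x":48,"y":-10.5,"z":297,"rx":0,"ry":0,"rz":-0.007,"fingers":1},
    {"x":48,"y":-10.5,"z":297,"rx":0,"ry":0,"rz":-0.007,"fingers":1},
    {"x":48,"y":-10.5,"z":297,"rx":0,"ry":0,"rz":-0.007,"fingers":1},
  ],
  force=55,
)

```text
time_s: 4.65
tool_pos: [0.5016, 0.2268, 0.0335]
tool_rot: [180.0, 0.0, 21.1]
force: [0.7, 0.1, 0.2]
grip_width: 0.025
grasp_force: 0.0
```

drive_tool(
  moves=[
    {"x":0,"y":0,"z":0,"rx":0,"ry":0,"rz":0,"fingers":1},
    {"x":0,"y":0,"z":0,"rx":0,"ry":0,"rz":0,"fingers":1},
    {"x":0,"y":0,"z":0,"rx":0,"ry":0,"rz":0,"fingers":1},
    {"x":0,"y":0,"z":0,"rx":0,"ry":0,"rz":0,"fingers":1},
    {"x":0,"y":0,"z":-5,"rx":0,"ry":0,"rz":0,"fingers":1},
    {"x":0,"y":0,"z":-15,"rx":0,"ry":0,"rz":0,"fingers":1},
    {"x":0,"y":0,"z":-30,"rx":0,"ry":0,"rz":0,"fingers":1},
    {"x":0,"y":0,"z":-45,"rx":0,"ry":0,"rz":0,"fingers":1},
    {"x":0,"y":0,"z":-60,"rx":0,"ry":0,"rz":0,"fingers":1},
    {"x":0,"y":0,"z":-60,"rx":0,"ry":0,"rz":0,"fingers":1},
    {"x":0,"y":0,"z":-60,"rx":0,"ry":0,"rz":0,"fingers":1},
  ],
  force=55,
)

```text
time_s: 6.02
tool_pos: [0.5014, 0.2265, 0.0933]
tool_rot: [180.0, 0.0, 21.1]
force: [-0.7, -0.2, -3.0]
grip_width: 0.0114
grasp_force: 55.0
```

```bash
sed -i '/^for p/,/^    for b/d; s/w1.png/w2.png/' w.py; python3 w.py; python3 go.py 0.519 0.095 0.0935 -3.7
```

```text
t 6.075 pos [0.5012 0.2264 0.093 ] [1.7999e+02 7.0000e-02 2.1120e+01] w 0.0117 F [-0.4  0.  -2.9]
shift mm [-30.7 129.   -0.5] rotvec [0.0005 0.0011 0.4333]
```

View pics/w2.png

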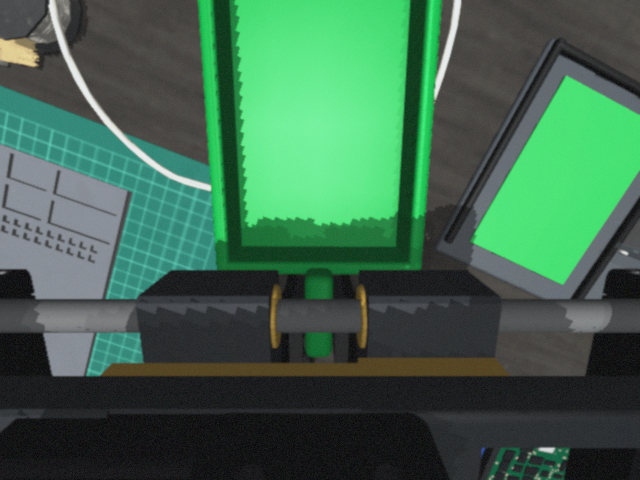

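The tray is held straight: its rim is symmetric about column 318, and the front wall's outer edge is at row ~270. I'll check for pitch and fore-aft slip using the rim.

Run:
```python
from h import *
from go import *
c=dict(np.load("w_last.npz")); o=sensors.get_obs(); R=Ro.from_euler("xyz",[180,0,21.1],degrees=True)
top=o["tool_pos"][2]+.011-.042+.04
print(((R.inv().apply(ray(c,[[217,270],[423,270],[201,0],[443,0]],top)-o["tool_pos"]))*1e3).round(1))
```

```text
[[ 18.8 -44.2  -9. ]
 [ 18.9  45.2  -9. ]
 [121.6 -42.7  -9. ]
 [121.6  44.8  -9. ]]
```

drive_tool(
  moves=[
    {"x":-5,"y":15,"z":0,"rx":0,"ry":0,"rz":0.05,"fingers":1},
    {"x":-10,"y":40,"z":0,"rx":0,"ry":0,"rz":0.13,"fingers":1},
    {"x":-15,"y":65,"z":0,"rx":0,"ry":0,"rz":0.22,"fingers":1},
    {"x":-22,"y":90,"z":0,"rx":0,"ry":0,"rz":0.31,"fingers":1},
    {"x":-28,"y":110,"z":0,"rx":0,"ry":0,"rz":0.38,"fingers":1},
    {"x":-30,"y":122,"z":0,"rx":0,"ry":0,"rz":0.42,"fingers":1},
    {"x":-30.5,"y":129,"z":0,"rx":0,"ry":0,"rz":0.433,"fingers":1},
    {"x":-30.5,"y":129,"z":0,"rx":0,"ry":0,"rz":0.433,"fingers":1},
    {"x":-30.5,"y":129,"z":0,"rx":0,"ry":0,"rz":0.433,"fingers":1},
  ],
)

```text
time_s: 7.2
tool_pos: [0.5195, 0.0966, 0.0936]
tool_rot: [-180.0, 0.0, -3.6]
force: [-0.7, 0.8, -2.3]
grip_width: 0.0117
grasp_force: 55.0
```

```bash
sed -i 's/w2.png/w3.png/' w.py; python3 w.py; python3 go.py 0.519 0.095 0.0415 -3.7
```

```text
t 7.25 pos [0.5195 0.0966 0.0935] [-1.7997e+02  1.0000e-02 -3.5700e+00] w 0.0117 F [ 0.6  0.2 -2.5]
shift mm [-0.4  1.6 52. ] rotvec [-0.0005  0.0002  0.0022]
```

View pics/w3.png

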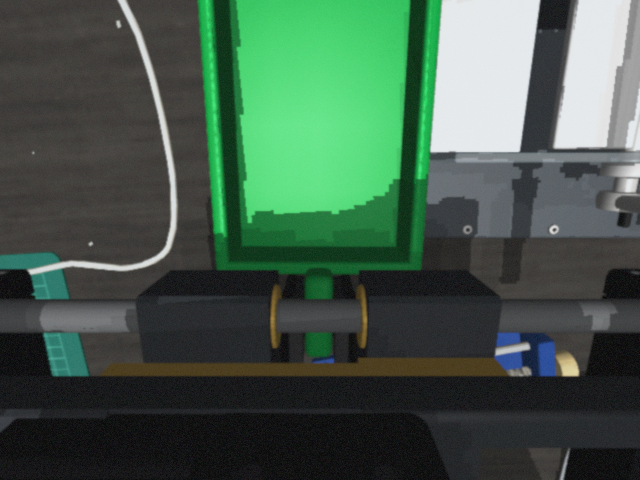

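The house's front edge (row 152) and the base screws (468,230) and (555,230) lie level in the picture, so the tray is square to the dispenser. I'll lower it now.

drive_tool(
  moves=[
    {"x":-0.5,"y":1.5,"z":15,"rx":0,"ry":0,"rz":0.002,"fingers":1},
    {"x":-0.5,"y":1.5,"z":30,"rx":0,"ry":0,"rz":0.002,"fingers":1},
    {"x":-0.5,"y":1.5,"z":40,"rx":0,"ry":0,"rz":0.002,"fingers":1},
    {"x":-0.5,"y":1.5,"z":46,"rx":0,"ry":0,"rz":0.002,"fingers":1},
    {"x":-0.5,"y":1.5,"z":50,"rx":0,"ry":0,"rz":0.002,"fingers":1},
    {"x":-0.5,"y":1.5,"z":51,"rx":0,"ry":0,"rz":0.002,"fingers":1},
    {"x":-0.5,"y":1.5,"z":51,"rx":0,"ry":0,"rz":0.002,"fingers":1},
  ],
)

```text
time_s: 8.12
tool_pos: [0.5194, 0.094, 0.0428]
tool_rot: [180.0, -0.0, -3.8]
force: [-0.6, 0.1, -3.1]
grip_width: 0.0117
grasp_force: 55.0
```

drive_tool(
  moves=[
    {"x":0,"y":0,"z":0.7,"rx":0,"ry":0,"rz":0,"fingers":1},
    {"x":0,"y":0,"z":1.4,"rx":0,"ry":0,"rz":0,"fingers":1},
    {"x":0,"y":0,"z":1.4,"rx":0,"ry":0,"rz":0,"fingers":1},
  ],
)

```text
time_s: 8.5
tool_pos: [0.5193, 0.094, 0.0415]
tool_rot: [180.0, -0.0, -3.8]
force: [-1.8, 0.5, 1.4]
grip_width: 0.0112
grasp_force: 55.0
```

drive_tool(
  moves=[
    {"x":0,"y":0,"z":0,"rx":0,"ry":0,"rz":0,"fingers":0.3},
    {"x":0,"y":0,"z":0,"rx":0,"ry":0,"rz":0,"fingers":0.3},
    {"x":0,"y":0,"z":0,"rx":0,"ry":0,"rz":0,"fingers":0.3},
    {"x":0,"y":0,"z":0,"rx":0,"ry":0,"rz":0,"fingers":0.3},
    {"x":0,"y":0,"z":-15,"rx":0,"ry":0,"rz":0,"fingers":0.3},
    {"x":0,"y":0,"z":-45,"rx":0,"ry":0,"rz":0,"fingers":0.3},
    {"x":0,"y":0,"z":-100,"rx":0,"ry":0,"rz":0,"fingers":1},
    {"x":0,"y":0,"z":-150,"rx":0,"ry":0,"rz":0,"fingers":1},
    {"x":-2,"y":20,"z":-198,"rx":0,"ry":0,"rz":0,"fingers":1},
    {"x":-6,"y":75,"z":-198,"rx":0,"ry":0,"rz":0,"fingers":1},
    {"x":-9,"y":125,"z":-198,"rx":0,"ry":0,"rz":0,"fingers":1},
    {"x":-12,"y":174,"z":-198,"rx":0,"ry":0,"rz":0,"fingers":1},
    {"x":-12,"y":174,"z":-198,"rx":0,"ry":0,"rz":0,"fingers":1},
    {"x":-12,"y":174,"z":-198,"rx":0,"ry":0,"rz":0,"fingers":1},
  ],
  force=20,
)

```text
time_s: 10.25
tool_pos: [0.4958, -0.0779, 0.2399]
tool_rot: [-180.0, -0.1, -3.8]
force: [0.3, 0.4, 0.3]
grip_width: 0.0006
grasp_force: 0.0
```

```bash
python3 go.py 0.496 -0.079 0.133 -3.75
cat > two.py <<'E'
from h import *
from cell import vision
import sys
a,b=vision.read_camera("scene"),vision.read_camera("side"); np.savez("sc.npz",**a); np.savez("sd.npz",**b)
cr=lambda i,x,y,w,h,s: cv2.resize(i[y:y+h,x:x+w,::-1],None,fx=s,fy=s,interpolation=cv2.INTER_CUBIC)
cv2.imwrite(sys.argv[1],np.hstack([cr(a["image"],230,165,133,170,3),cr(b["image"],300,215,133,170,3)]))
E
python3 two.py pics/t1.png
```

```text
t 10.25 pos [ 0.4958 -0.0779  0.2399] [-1.7998e+02 -6.0000e-02 -3.7600e+00] w 0.0006 F [0.3 0.4 0.3]
shift mm [1.000e-01 1.100e+00 1.069e+02] rotvec [-0.0004 -0.0011 -0.0002]
```

View pics/t1.png

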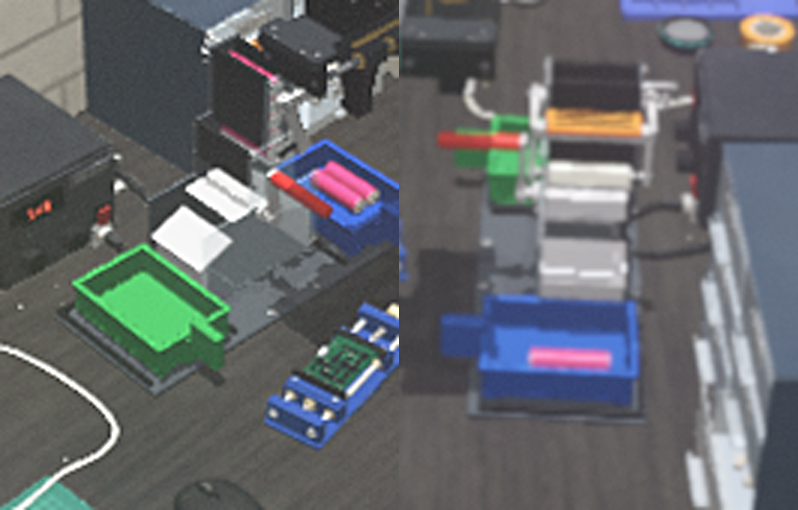

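The picture shows the green tray seated inside the lips with its handle toward the robot, at about (150,300). The red bar is still near upright.

drive_tool(
  moves=[
    {"x":0,"y":1,"z":50,"rx":0,"ry":0,"rz":0,"fingers":1},
    {"x":0,"y":1,"z":95,"rx":0,"ry":0,"rz":0,"fingers":1},
    {"x":0,"y":1,"z":107,"rx":0,"ry":0,"rz":0,"fingers":1},
    {"x":0,"y":-5,"z":107,"rx":0,"ry":0,"rz":0,"fingers":1},
    {"x":0,"y":-12,"z":107,"rx":0,"ry":0,"rz":0,"fingers":1},
    {"x":0,"y":-19,"z":107,"rx":0,"ry":0,"rz":0,"fingers":1},
    {"x":0,"y":-26,"z":107,"rx":0,"ry":0,"rz":0,"fingers":1},
    {"x":0,"y":-32,"z":107,"rx":0,"ry":0,"rz":0,"fingers":1},
    {"x":0,"y":-37,"z":107,"rx":0,"ry":0,"rz":0,"fingers":1},
    {"x":0,"y":-41,"z":107,"rx":0,"ry":0,"rz":0,"fingers":1},
    {"x":0,"y":-41,"z":107,"rx":0,"ry":0,"rz":0,"fingers":1},
  ],
)

```text
time_s: 11.72
tool_pos: [0.4983, -0.0376, 0.1321]
tool_rot: [-180.0, 0.0, -3.8]
force: [-0.2, -1.2, -0.5]
grip_width: 0.0006
grasp_force: 0.2
```

drive_tool(
  moves=[
    {"x":0,"y":-2,"z":0,"rx":0,"ry":0,"rz":0,"fingers":1},
    {"x":0,"y":-4,"z":0,"rx":0,"ry":0,"rz":0,"fingers":1},
    {"x":0,"y":-6,"z":0,"rx":0,"ry":0,"rz":0,"fingers":1},
    {"x":0,"y":-6,"z":0,"rx":0,"ry":0,"rz":0,"fingers":1},
  ],
)

```text
time_s: 12.22
tool_pos: [0.4985, -0.0317, 0.132]
tool_rot: [-180.0, 0.0, -3.8]
force: [-0.1, -1.8, -0.0]
grip_width: 0.0009
grasp_force: 0.8
```

drive_tool(
  moves=[
    {"x":0,"y":-1,"z":0,"rx":0,"ry":0,"rz":0,"fingers":1},
    {"x":0,"y":-2,"z":0,"rx":0,"ry":0,"rz":0,"fingers":1},
    {"x":0,"y":-3,"z":0,"rx":0,"ry":0,"rz":0,"fingers":1},
    {"x":0,"y":-3,"z":0,"rx":0,"ry":0,"rz":0,"fingers":1},
  ],
)

```text
time_s: 12.72
tool_pos: [0.4989, -0.0288, 0.1321]
tool_rot: [180.0, 0.0, -3.8]
force: [0.2, -2.8, -1.1]
grip_width: 0.0005
grasp_force: 1.0
```

drive_tool(
  moves=[
    {"x":0,"y":-1,"z":0,"rx":0,"ry":0,"rz":0,"fingers":1},
    {"x":0,"y":-2,"z":0,"rx":0,"ry":0,"rz":0,"fingers":1},
    {"x":0,"y":-3,"z":0,"rx":0,"ry":0,"rz":0,"fingers":1},
    {"x":0,"y":-3,"z":0,"rx":0,"ry":0,"rz":0,"fingers":1},
  ],
)

```text
time_s: 13.22
tool_pos: [0.4991, -0.0267, 0.1321]
tool_rot: [179.9, 0.0, -3.8]
force: [1.0, -4.8, -1.2]
grip_width: 0.0001
grasp_force: 2.3
```

```bash
cat > bar.py <<'E'
from h import *
from cell import vision
D=[.613,-.0416,-.065]
for n in("scene","side"):
    c=vision.read_camera(n); h=cv2.cvtColor(c["image"],cv2.COLOR_RGB2HSV)
    m=cv2.inRange(h,(0,150,60),(6,255,255))|cv2.inRange(h,(176,170,60),(180,255,255)); m[:210]=0;m[300:]=0;m[:,:290]=0;m[:,365:]=0
    k=cv2.connectedComponentsWithStats(m); i=1+k[2][1:,4].argmax(); print(n,"red centroid",k[3][i].round(1),k[2][i])
    for a in(0,.3,.4,.45,.5): 
        b=np.array([[x,52*np.sin(a),93+52*np.cos(a)] for x in(-132,-58)])/1e3; print(a,proj(c,place(D,b)).mean(0).round(1),end=" ")
    print()
E
python3 bar.py
```

```text
scene red centroid [328.7 236.9] [324 233  11   9  39]
0 [331.1 229.3] 0.3 [327.2 232.2] 0.4 [325.9 233.5] 0.45 [325.3 234.1] 0.5 [324.7 234.8] 
side red centroid [334.8 259.6] [332 257   7   5  16]
0 [326.6 262.7] 0.3 [326.8 259.9] 0.4 [326.9 259.3] 0.45 [327.  259.1] 0.5 [327. 259.]
```

drive_tool(
  moves=[
    {"x":0,"y":-1.5,"z":0,"rx":0,"ry":0,"rz":0,"fingers":1},
    {"x":0,"y":-3,"z":0,"rx":0,"ry":0,"rz":0,"fingers":1},
    {"x":0,"y":-3,"z":0,"rx":0,"ry":0,"rz":0,"fingers":1},
  ],
)

```text
time_s: 13.7
tool_pos: [0.4991, -0.0264, 0.1321]
tool_rot: [179.7, 0.0, -3.9]
force: [0.1, -10.5, -0.6]
grip_width: -0.0
grasp_force: 5.2
```

drive_tool(
  moves=[
    {"x":0,"y":8,"z":0,"rx":0,"ry":0,"rz":0,"fingers":1},
    {"x":0,"y":20,"z":0,"rx":0,"ry":0,"rz":0,"fingers":1},
    {"x":0,"y":28,"z":-15,"rx":0,"ry":0,"rz":0,"fingers":1},
    {"x":0,"y":28,"z":-70,"rx":0,"ry":0,"rz":0,"fingers":1},
    {"x":0,"y":40,"z":-125,"rx":0,"ry":0,"rz":0,"fingers":1},
    {"x":0,"y":70,"z":-170,"rx":0,"ry":0,"rz":0,"fingers":1},
    {"x":0,"y":70,"z":-170,"rx":0,"ry":0,"rz":0,"fingers":1},
  ],
)

```text
time_s: 14.58
tool_pos: [0.4966, -0.0955, 0.3071]
tool_rot: [179.9, -0.5, -4.0]
force: [0.2, 1.1, -0.7]
grip_width: 0.0005
grasp_force: 0.0
```

```bash
python3 bar.py; python3 go.py 0.6085 -0.1083 0.255 -3.75; python3 two.py pics/t2.png
python3 - <<'E'
from h import *
a,b=dict(np.load("sc.npz")),dict(np.load("sd.npz"))
M=lambda c: np.diag([c["fx"],c["fy"],1])@np.c_[c["R"],c["t"]]
pt=lambda c,u:(np.array(u)-[c["cx"],c["cy"]])
K=lambda c: np.array([[c["fx"],0,c["cx"]],[0,c["fy"],c["cy"]],[0,0,1]])@np.c_[c["R"],c["t"]]
for u,v in(((297.5,175.5),(408.5,262.5)),):
    X=cv2.triangulatePoints(K(a),K(b),np.array(u,float),np.array(v,float)).ravel(); X=X[:3]/X[3]; print(X,proj(a,X),proj(b,X))
h=cv2.cvtColor(a["image"],cv2.COLOR_RGB2HSV)
m=blob(cv2.inRange(h,(50,100,25),(75,255,255)),(275,272)); print((m>0).sum()); print("tray",fit([a],[m],[.602,.089,-.065],[t+[0,0,.008] for t in TRAY]))
E
```

```text
scene red centroid [324.5 234.1] [315 227  20  15  82]
0 [331.1 229.3] 0.3 [327.2 232.2] 0.4 [325.9 233.5] 0.45 [325.3 234.1] 0.5 [324.7 234.8] 
side red centroid [323.6 258.8] [314 256  25   6  73]
0 [326.6 262.7] 0.3 [326.8 259.9] 0.4 [326.9 259.3] 0.45 [327.  259.1] 0.5 [327. 259.] 
t 14.675 pos [ 0.4948 -0.0925  0.3028] [-1.7998e+02 -7.0000e-02 -3.8000e+00] w 0.0008 F [-0.2  0.4 -1. ]
shift mm [114.4   8.3  47.9] rotvec [-0.0004 -0.0012 -0.0009]
[ 0.71930156 -0.10550347  0.19991678] [[297.50798889 175.50719536]] [[408.51110568 262.49150963]]
987
tray (array([ 0.60223185,  0.08686527, -0.08126214]), np.float64(0.46364441072331813))
```

View pics/t2.png

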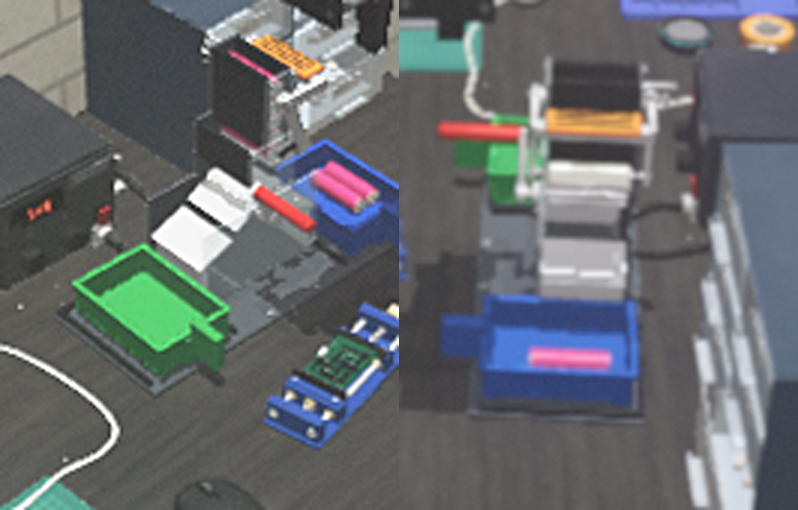

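The picture shows the red bar leaning left against its stop (its centroid matches 0.45–0.5 rad), with both trays square and undisturbed. I'll go above the lever next.

drive_tool(
  moves=[
    {"x":40,"y":3,"z":0,"rx":0,"ry":0,"rz":0,"fingers":1},
    {"x":80,"y":6,"z":0,"rx":0,"ry":0,"rz":0,"fingers":1},
    {"x":114,"y":8.5,"z":10,"rx":0,"ry":0,"rz":0,"fingers":1},
    {"x":114,"y":8.5,"z":30,"rx":0,"ry":0,"rz":0,"fingers":1},
    {"x":114,"y":8.5,"z":48,"rx":0,"ry":0,"rz":0,"fingers":1},
    {"x":114,"y":8.5,"z":48,"rx":0,"ry":0,"rz":0,"fingers":1},
    {"x":114,"y":8.5,"z":48,"rx":0,"ry":0,"rz":0,"fingers":1},
  ],
)

```text
time_s: 15.65
tool_pos: [0.6078, -0.1086, 0.2548]
tool_rot: [180.0, -0.0, -3.8]
force: [-0.4, -0.0, 0.2]
grip_width: 0.0006
grasp_force: 0.0
```

drive_tool(
  moves=[
    {"x":0,"y":0,"z":12,"rx":0,"ry":0,"rz":0,"fingers":1},
    {"x":0,"y":0,"z":20,"rx":0,"ry":0,"rz":0,"fingers":1},
    {"x":0,"y":0,"z":26,"rx":0,"ry":0,"rz":0,"fingers":1},
    {"x":0,"y":0,"z":32,"rx":0,"ry":0,"rz":0,"fingers":1},
    {"x":0,"y":0,"z":37,"rx":0,"ry":0,"rz":0,"fingers":1},
    {"x":0,"y":0,"z":39,"rx":0,"ry":0,"rz":0,"fingers":1},
    {"x":0,"y":0,"z":40,"rx":0,"ry":0,"rz":0,"fingers":1},
    {"x":0,"y":0,"z":40,"rx":0,"ry":0,"rz":0,"fingers":1},
  ],
)

```text
time_s: 16.65
tool_pos: [0.608, -0.1107, 0.2195]
tool_rot: [179.7, -0.2, -3.9]
force: [-9.7, -2.3, 23.7]
grip_width: 0.0001
grasp_force: 11.4
```

drive_tool(
  moves=[
    {"x":0,"y":0,"z":-6,"rx":0,"ry":0,"rz":0,"fingers":1},
    {"x":0,"y":0,"z":-14,"rx":0,"ry":0,"rz":0,"fingers":1},
    {"x":0,"y":0,"z":-24,"rx":0,"ry":0,"rz":0,"fingers":1},
    {"x":0,"y":0,"z":-40,"rx":0,"ry":0,"rz":0,"fingers":1},
    {"x":0,"y":0,"z":-40,"rx":0,"ry":0,"rz":0,"fingers":1},
    {"x":0,"y":0,"z":-40,"rx":0,"ry":0,"rz":0,"fingers":1},
    {"x":0,"y":0,"z":-40,"rx":0,"ry":0,"rz":0,"fingers":1},
    {"x":0,"y":0,"z":-40,"rx":0,"ry":0,"rz":0,"fingers":1},
  ],
)

```text
time_s: 17.65
tool_pos: [0.6076, -0.1088, 0.2536]
tool_rot: [-180.0, 0.1, -3.8]
force: [0.1, 1.2, -0.2]
grip_width: 0.0004
grasp_force: 0.0
```

```bash
cat > pink.py <<'E'
from h import *
from cell import vision,sensors
o=sensors.get_obs(); print(o["time_s"],o["tool_pos"].round(4),o["force"].round(1))
c=vision.read_camera("scene"); h=cv2.cvtColor(c["image"],cv2.COLOR_RGB2HSV); m=cv2.inRange(h,(155,100,50),(174,255,255))
k=cv2.connectedComponentsWithStats(m)
for s,q in zip(k[2][1:],k[3][1:]):
    if s[4]>8: print(s,q.round(1), ray(c,[q],.027).round(3))
cv2.imwrite("pics/last.png",cv2.resize(c["image"][165:335,230:430,::-1],None,fx=3.5,fy=3.5,interpolation=cv2.INTER_CUBIC))
E
python3 pink.py
```

```text
17.65 [ 0.6076 -0.1088  0.2536] [ 0.1  1.2 -0.2]
[304 207  11   7  14] [308.9 210. ] [[ 0.736 -0.175  0.027]]
[336 219  19  16 162] [343.9 226.2] [[ 0.597 -0.19   0.027]]
[261 262  14  11  20] [267.4 267. ] [[0.629 0.111 0.027]]
```

One cell is in the tray, against the left wall, at pixel (267,267). Pressing again.

drive_tool(
  moves=[
    {"x":0,"y":0,"z":12,"rx":0,"ry":0,"rz":0,"fingers":1},
    {"x":0,"y":0,"z":20,"rx":0,"ry":0,"rz":0,"fingers":1},
    {"x":0,"y":0,"z":26,"rx":0,"ry":0,"rz":0,"fingers":1},
    {"x":0,"y":0,"z":32,"rx":0,"ry":0,"rz":0,"fingers":1},
    {"x":0,"y":0,"z":36,"rx":0,"ry":0,"rz":0,"fingers":1},
    {"x":0,"y":0,"z":38,"rx":0,"ry":0,"rz":0,"fingers":1},
    {"x":0,"y":0,"z":38,"rx":0,"ry":0,"rz":0,"fingers":1},
    {"x":0,"y":0,"z":32,"rx":0,"ry":0,"rz":0,"fingers":1},
    {"x":0,"y":0,"z":24,"rx":0,"ry":0,"rz":0,"fingers":1},
    {"x":0,"y":0,"z":14,"rx":0,"ry":0,"rz":0,"fingers":1},
    {"x":0,"y":0,"z":0,"rx":0,"ry":0,"rz":0,"fingers":1},
    {"x":0,"y":0,"z":0,"rx":0,"ry":0,"rz":0,"fingers":1},
    {"x":0,"y":0,"z":0,"rx":0,"ry":0,"rz":0,"fingers":1},
    {"x":0,"y":0,"z":0,"rx":0,"ry":0,"rz":0,"fingers":1},
    {"x":0,"y":0,"z":0,"rx":0,"ry":0,"rz":0,"fingers":1},
  ],
)

```text
time_s: 19.58
tool_pos: [0.6077, -0.1088, 0.2536]
tool_rot: [-180.0, 0.0, -3.8]
force: [1.0, -1.3, 0.3]
grip_width: 0.0003
grasp_force: 0.0
```

```bash
python3 pink.py
```

```text
19.575 [ 0.6077 -0.1088  0.2536] [ 1.  -1.3  0.3]
[304 207  11   7  16] [308.9 210. ] [[ 0.735 -0.175  0.027]]
[336 219  19  16 162] [344.  226.2] [[ 0.597 -0.19   0.027]]
[260 259  20  15 117] [269.8 265.8] [[0.628 0.103 0.027]]
```

The tray's pink area grew from 20 to 117 px, which means two cells. Third press.

drive_tool(
  moves=[
    {"x":0,"y":0,"z":12,"rx":0,"ry":0,"rz":0,"fingers":1},
    {"x":0,"y":0,"z":20,"rx":0,"ry":0,"rz":0,"fingers":1},
    {"x":0,"y":0,"z":26,"rx":0,"ry":0,"rz":0,"fingers":1},
    {"x":0,"y":0,"z":32,"rx":0,"ry":0,"rz":0,"fingers":1},
    {"x":0,"y":0,"z":36,"rx":0,"ry":0,"rz":0,"fingers":1},
    {"x":0,"y":0,"z":38,"rx":0,"ry":0,"rz":0,"fingers":1},
    {"x":0,"y":0,"z":38,"rx":0,"ry":0,"rz":0,"fingers":1},
    {"x":0,"y":0,"z":32,"rx":0,"ry":0,"rz":0,"fingers":1},
    {"x":0,"y":0,"z":24,"rx":0,"ry":0,"rz":0,"fingers":1},
    {"x":0,"y":0,"z":14,"rx":0,"ry":0,"rz":0,"fingers":1},
    {"x":0,"y":0,"z":0,"rx":0,"ry":0,"rz":0,"fingers":1},
    {"x":0,"y":0,"z":-40,"rx":0,"ry":0,"rz":0,"fingers":1},
    {"x":-40,"y":0,"z":-60,"rx":0,"ry":0,"rz":0,"fingers":1},
    {"x":-80,"y":0,"z":-60,"rx":0,"ry":0,"rz":0,"fingers":1},
    {"x":-110,"y":0,"z":-60,"rx":0,"ry":0,"rz":0,"fingers":1},
    {"x":-110,"y":0,"z":-60,"rx":0,"ry":0,"rz":0,"fingers":1},
    {"x":-110,"y":0,"z":-60,"rx":0,"ry":0,"rz":0,"fingers":1},
    {"x":-110,"y":0,"z":-60,"rx":0,"ry":0,"rz":0,"fingers":1},
  ],
)

```text
time_s: 21.88
tool_pos: [0.4988, -0.1014, 0.314]
tool_rot: [-180.0, 0.0, -3.8]
force: [-0.4, 0.4, -0.2]
grip_width: 0.0007
grasp_force: 0.0
```

```bash
python3 pink.py; python3 bar.py | grep red
```

```text
21.875 [ 0.4988 -0.1014  0.314 ] [-0.4  0.4 -0.2]
[304 207  11   7  15] [309. 210.] [[ 0.735 -0.175  0.027]]
[334 218  21  17 177] [343.8 225.9] [[ 0.598 -0.191  0.027]]
[260 256  24  18 212] [271.9 264.4] [[0.628 0.094 0.027]]
[ 25 342   5   4   9] [ 27.  343.2] [[0.849 0.724 0.027]]
scene red centroid [324.3 234. ] [315 227  20  15  83]
side red centroid [323.9 258.7] [314 256  25   6  78]
```

View pics/last.png

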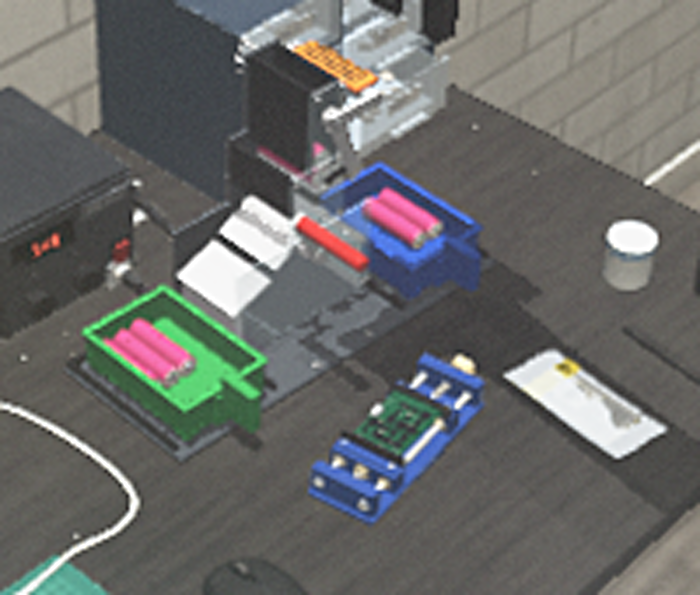

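The picture shows three cells in the green tray at (150,350), with the pink area going 20 → 117 → 212 px over the three presses. The lever is up, the diverter leans left, the blue tray is untouched, and the arm is clear. Handing in.

```bash
python3 -c "
from cell import workorder; print(workorder.sign_off())"
```

```text
the job is handed in; nothing more can be done
None
```

The job is handed in at about 22 s: the green tray sits square in the left bay with its handle toward you, the diverter is fully left, and three presses put three cells in the tray. By count that leaves two in the magazine, and the blue tray and other things in view look undisturbed.

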